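# Scrape the sharpening stone clean and lift it level out of its holder

### The job

With the scraper block, not with the fingers, scrape all three loose chips off the top of the sharpening stone while it stays in its holder, then stand the block upright back on the bench and let go of it. Then grip the stone, lift it straight up about 10 cm above its seat in the holder and keep it still and level there: finish while holding it in the air, do not put it down. Leave the other things on the bench where they are.

Things in the scene. Friction and masses are not known exactly. Their poses are not given: they have to be found in the camera images.
- stone: grey rectangular sharpening stone, 200 mm long (own x), 60 mm wide (own y), 25 mm thick (own z), 0.5 to 0.8 kg, mass evenly spread; it lies loose in the holder. Origin: centre of its underside, 45 mm above the bench at the start, so its top is 70 mm above the bench
- holder: wooden stone holder fixed to the bench, 225 mm long (own x), 80 mm wide. Two saddles, 30 mm long, 75 mm either side of the middle, 45 mm high, carry the stone; between them only a spine 30 mm wide, 15 mm high lies below it, so its long sides are free to grip there. Stops at ends and sides of the saddles, 8 to 10 mm high, hold it with 2.5 mm play. Origin: centre of its underside
- chip1: chip of a broken grinding wheel, off-white, irregular, about 26 x 20 mm and 12 mm thick, 14 g, lying loose on the top of the stone at the start. Origin: centre of its underside as it lies at the start
- chip2: chip of a broken grinding wheel, off-white, irregular, about 22 x 21 mm and 14 mm thick, 14 g, lying loose on the top of the stone at the start. Origin: centre of its underside as it lies at the start
- chip3: chip of a broken grinding wheel, off-white, irregular, about 29 x 17 mm and 12 mm thick, 14 g, lying loose on the top of the stone at the start. Origin: centre of its underside as it lies at the start
- scraper: scraper block standing upright on the bench left or right of the holder, 85 mm tall, 0.13 to 0.21 kg: black rubber foot 92 mm wide (own y), 28 mm thick (own x), 28 mm high, and above it a wooden grip 60 mm wide, 28 mm thick. Grip it across its thickness (own x). Origin: centre of its underside, the scraping edge
- jar: a bystander: amber glass jar with a steel cap, 60 mm across, 75 mm tall; it may stand on either side of the bench. Origin: centre of its underside
- oil: a bystander: white oil bottle with black cap, 54 mm across, 145 mm tall. Origin: centre of its underside
- wheel: a bystander: spare grinding wheel lying flat, 150 mm across, 20 mm thick, with a 32 mm bore. Origin: centre of its underside
- gouge: a bystander: turning gouge lying on the bench, 400 mm long, 30 mm thick; wooden handle along its own -x, steel blade along +x. Origin: on its underside, 190 mm from the handle's end
- jig: a bystander: small sharpening clamp of two steel plates, 50 x 36 mm, 46 mm tall. Origin: centre of its underside
- dresser: a bystander: T-shaped wheel dresser lying flat, 78 x 52 mm, 18 mm thick. Origin: on its underside, near its middle
- blank: a bystander: wooden turning blank, 70 x 70 mm, 50 mm tall. Origin: centre of its underside

How it is judged:
On the way, in this order (a step that is already met when the one before it is completed fails the run):
1. the scraper block is held clear of the bench (height (world z) of scraper above 0.03 m and contact force between the fingers and scraper above 1 N), for 0.2 s.
2. all three chips are off the stone, the scraper block is in the fingers and the stone lies in its holder (height (world z) of each of chip1, chip2, chip3 below 0.06 m and distance between stone and holder below 0.052 m and angle between stone's own z axis and vertical below 0.05 rad and contact force between the fingers and scraper above 1 N), for 0.2 s.
3. the scraper block stands upright on the bench, let go, and the stone still lies in its holder (height (world z) of scraper below 0.012 m and angle between scraper's own z axis and vertical below 0.1 rad and contact force between the fingers and scraper below 0.1 N and distance between stone and holder below 0.052 m and angle between stone's own z axis and vertical below 0.05 rad), for 0.2 s.
At the end, for the whole second after the job is handed in: Stone held by the fingers alone, 70 to 150 mm above its seat, within 50 mm of the holder's middle, level within 0.07 rad, still (20 mm/s, 0.1 rad/s); all chips off it, under 60 mm high; scraper block upright on the bench (within 0.1 rad and 12 mm), let go (z of stone in the frame of holder between 0.115 and 0.195 m and horizontal distance between stone and holder below 0.05 m and angle between stone's own z axis and vertical below 0.07 rad and linear speed of stone below 0.02 m/s and angular speed of stone below 0.1 rad/s and contact force between the fingers and stone above 3 N and contact force between each of holder, scraper and stone below 0.05 N and height (world z) of each of chip1, chip2, chip3 below 0.06 m and height (world z) of scraper below 0.012 m and angle between scraper's own z axis and vertical below 0.1 rad and contact force between the fingers and scraper below 0.1 N); the arm keeps its last pose, push and grip.
It fails at once if a chip is pushed or picked with the fingers or the arm (contact force between any of the fingers, the arm and chip1 above 1 N or contact force between any of the fingers, the arm and chip2 above 1 N or contact force between any of the fingers, the arm and chip3 above 1 N).
It fails at once if the stone is tipped by more than 0.25 rad (angle between stone's own z axis and vertical above 0.25 rad).
It fails at once if a bystander is moved by more than 30 mm (distance of any of jar, oil, wheel, gouge, jig, dresser, blank from where it was at the start of the episode above 0.03 m).
It also fails if it takes over 72 s, if anything falls off the work surface, if the arm or the gripper's body presses on something with over 40 N, if the wrist force passes 120 N, or if a joint passes its speed limit or range.

### The arm

A 7-joint arm with a two-finger parallel gripper is mounted at the origin on the work surface. World frame = base frame: x ahead of the robot, y to its left, z up, the work surface at z = 0. Lengths are in m, angles in rad, forces in N, time in s.
With the tool pointing down it reaches from about 0.425 to 0.875 m from the base axis. Payload 8.4 kg.
Tool frame: the origin (TCP) lies on the centre line of the jaws, within the pads' length; the fingertips stand 14 mm ahead of it and the grasp point (between the pads) lies 5 mm behind it; z points along the fingers, y is the line along which they close (so a half turn about z gives the same grasp; the last joint's range is limited). The gripper opens to 85 mm and grips with 20 to 120 N. Pads are 22 mm wide; open, the fingers measure 114 mm over their backs; the gripper's body (76 mm by 85 mm) begins 54 mm behind the grasp point. The pads swing forward as they close: fully open they stand 13 mm farther back than shut.
Start: joints at [1.168, 0.333, 0.04, 1.465, -0.013, 1.343, -0.059], TCP at [0.194, -0.62, 0.245] pointing down, gripper open.
Joint ranges: [-2.58, 2.58], [-0.38, 2.09], [-1.3, 1.39], [0.25, 2.4], [-1.5, 4.64], [0.08, 2.09], [-2.65, 2.65]. Speed limits (rad/s): [2.22, 2.22, 2.79, 2.79, 3.14, 3.14, 3.14].

### API

Orientations are given as a unit quaternion [x, y, z, w].
In Python, from plant import manip gives the robot as it stands.
- The arm moves only by the tool creep_tool, called after "Request:" in YAML: its name, and indented under it one key for each argument. Schema: {"type":"object","properties":{"motion":{"type":"array","items":{"type":"object","properties":{"xyz":{"type":"array","items":{"type":"number"},"minItems":3,"maxItems":3},"rz":{"type":"number"},"jaw":{"type":"number"}},"additionalProperties":false,"required":["jaw"]},"minItems":1,"maxItems":10},"clamp_n":{"type":"number"},"only":{"type":"string"},"quiet":{"type":"boolean"},"lines":{"type":"string"}},"required":["motion"],"additionalProperties":false}. motion is a list of rows, 1 to 10 of them, each an object with the fields xyz (a list: dx, dy, dz in a scale on which 1.0 is 0.6 m), rz (a turn about the tool's z in normalised numbers (1 is 2 rad)), jaw (the opening from 0.0 (shut) to 1.0 (fully open)); a field left out counts as zero (the opening has to be given); each row is the pose to reach, as a shift and turn from the pose commanded when the call began, along the tool's axes at that moment; what a row does not reach only later rows make up. A row lasts 1/8 s, in which the tool goes at most 0.0625 m and 0.188 rad, less where a joint would pass 70% of its speed; a pose out of reach is approached as far as the arm can. The fingers move at their own pace and stop on an object; clamp_n is the grip in N (left out, the last holds). Time passes only in rows, so rows that do not move let the fingers close. The tool returns the time, the measured TCP pose, the force, the opening and the grip force at its end. only (a regular expression) keeps the lines of the reply that match it, lines (a string "A,B") keeps lines A to B, and quiet returns only ok. A shift or turn number past 1, either way, is cut back to 1. Input that does not fit is refused with a message, and nothing moves.
- manip.state(): the state, without advancing time (a new reading comes with each control period).
- manip.camera(name): name is "side" or "top"; returns the picture (400x640x3 uint8, red, green, blue); there is no depth.
- manip.camera_params(name): a dict with "fx", "fy", "cx", "cy" (pixels), "R" (3x3) and "t" (3): a world point X has camera coordinates R X + t. Camera axes: x right, y down, z forward; pixel columns grow to the right and rows downward; lengths in m; the calibration is good to about 2 mm. A picture is of the moment at which its call begins. camera_params takes no time and is no camera call.
- manip.sign_off(): hands the job in; it is judged then, once.
The state is a dict: "time": time; "joint_positions": joint angles; "joint_velocities": joint speeds; "effort": joint torques, N m; "eef_pos": TCP position; "ee_rot": TCP orientation; "force": force on the tool from outside, world axes, zero at the start; "ft_torque": the same for the moment, N m; "finger_gap": opening from 0.0 (shut) to 1.0 (fully open); "finger_force": force on a finger pad.
Only numpy, scipy, OpenCV 4.12 (cv2) and the standard library are available. Lean on these libraries where they do the work, as an engineer would, in place of code of your own. Each camera call takes 0.05 s, during which the arm holds its last target. There are 200 camera calls.

## Working session

There is one attempt and no reset: what is moved stays moved. The work goes in short steps, Python scripts to look and compute and a tool call to move; the robot and the scene stay as the last step left them, time stands still between calls to the robot, and variables do not carry over. Pictures are saved under pics/ and viewed, at most 10 in all, crops included, and the job is handed in when it is done.

```bash
ls; mkdir -p pics
```

Run:
```python
from plant import manip
import cv2,numpy as np
for n in("top","side"):
    cv2.imwrite(f"pics/{n}0.png",manip.camera(n)[:,:,::-1])
    print(n,manip.camera_params(n))
s=manip.state();print(s)
```

```text
pics
plant.py
top {'fx': 370.74354407609957, 'fy': 370.74354407609957, 'cx': 315.32278513508896, 'cy': 205.00566070690215, 'R': array([[ 0.02203562, -0.99964574, -0.01492748],
       [-0.9926979 , -0.02010637, -0.1189395 ],
       [ 0.11859723,  0.01743938, -0.99278929]]), 't': array([0.00622189, 0.56367502, 0.91865683])}
side {'fx': 369.9140146374115, 'fy': 369.9140146374115, 'cx': 317.77256946663346, 'cy': 202.0709870224213, 'R': array([[-0.86915979, -0.49431857, -0.01450546],
       [-0.24471415,  0.45539921, -0.85599448],
       [ 0.42973974, -0.74044629, -0.51678143]]), 't': array([0.49233853, 0.20446699, 0.70936322])}
{'time': 0.1, 'joint_positions': array([ 1.16778391,  0.33382959,  0.03987469,  1.46616813, -0.01338711,
        1.34332214, -0.0585025 ]), 'joint_velocities': array([-9.95985196e-04, -2.98032855e-03, -3.33682468e-04, -4.38171966e-03,
        1.19278794e-03, -2.04367202e-07, -1.44436549e-03]), 'effort': array([ 4.51245171e-03, -6.60005879e+01,  1.37047760e+00, -4.06474864e+01,
        1.71698921e-02,  8.85899935e-03, -3.46455374e-05]), 'eef_pos': array([ 0.19430892, -0.61986546,  0.24452431]), 'ee_rot': array([ 9.88485391e-01,  1.51314565e-01, -1.64615539e-04, -7.11934416e-04]), 'force': array([0.49448502, 0.31277601, 0.18098707]), 'ft_torque': array([ 0.01108068,  0.02379132, -0.02981436]), 'finger_force': 0.0, 'finger_gap': 1.0012621713050105}
```

View pics/top0.png

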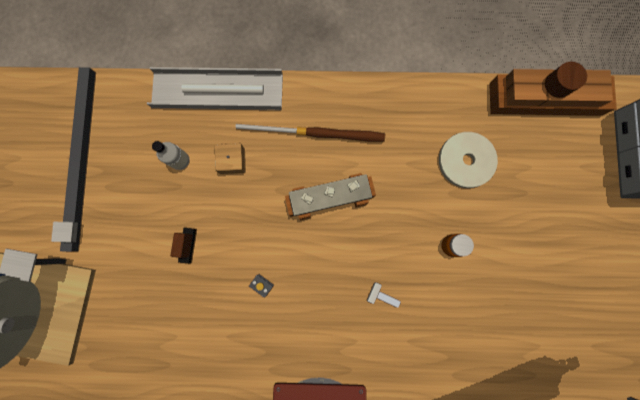

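View pics/side0.png

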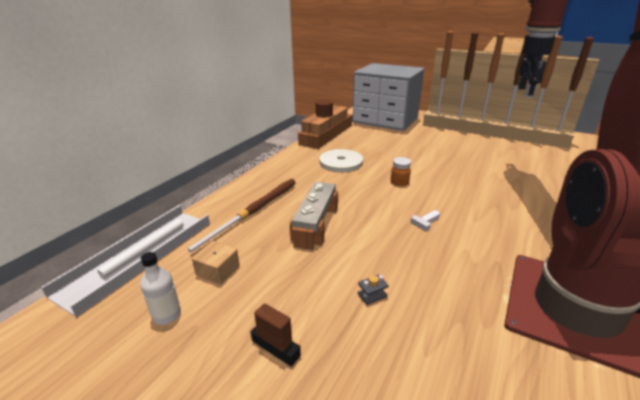

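The top view shows the scraper at about (187,245), the holder and stone at about (331,195) with chips at (307,199), (329,191) and (353,185), and the jig at (261,286). The side view agrees: the scraper is upright at (275,335) and the stone at (315,210). I'll enlarge both.

Create h.py:
```python
from plant import manip
import cv2,numpy as np
from scipy.spatial.transform import Rotation as Ro
def w(n,u,v,z):
    p=manip.camera_params(n);R=p["R"];t=p["t"]
    d=R.T@np.array([(u-p["cx"])/p["fx"],(v-p["cy"])/p["fy"],1]);c=-R.T@t
    return c+d*(z-c[2])/d[2]
def px(n,X):
    p=manip.camera_params(n);c=p["R"]@np.array(X)+p["t"]
    return np.array([c[0]/c[2]*p["fx"]+p["cx"],c[1]/c[2]*p["fy"]+p["cy"]])
def tool(dw):  # world shift -> tool axes
    s=manip.state();return Ro.from_quat(s["ee_rot"]).inv().apply(dw)
def crop(img,u0,v0,u1,v1,k): return cv2.resize(img[v0:v1,u0:u1],None,fx=k,fy=k,interpolation=cv2.INTER_CUBIC)
```

Run:
```python
from h import *
i=cv2.imread("pics/top0.png")
a=crop(i,275,165,385,225,7);b=crop(i,155,215,265,275,7)[:180*2]
a=crop(i,280,170,380,222,7);b=crop(i,160,220,260,268,6)
b=cv2.copyMakeBorder(b,0,0,0,100,cv2.BORDER_CONSTANT)
o=np.vstack([a,b])[:600+100]
cv2.imwrite("pics/c1.png",cv2.resize(o,None,fx=600/o.shape[0],fy=600/o.shape[0]));print(o.shape)
```

```text
(652, 700, 3)
```

View pics/c1.png

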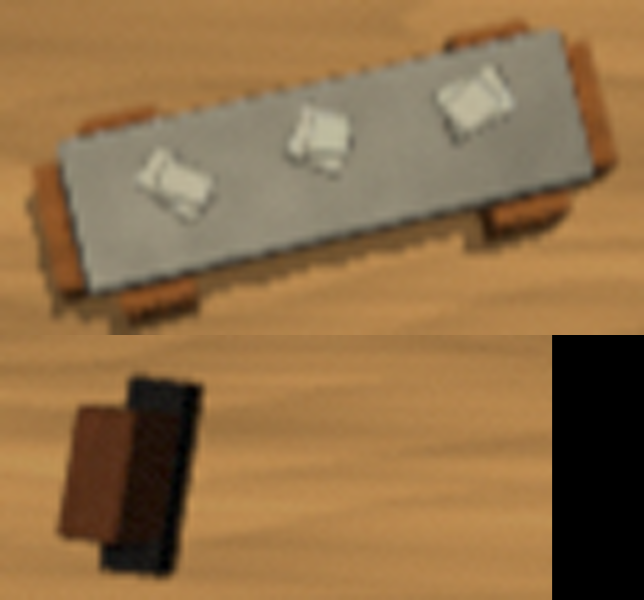

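Run:
```python
from h import *
k=7*600/652;k2=6*600/652
T=lambda c:(280+(c[0]+.5)/k-.5,170+(c[1]+.5)/k-.5)
B=lambda c:(160+(c[0]+.5)/k2-.5,220+(c[1]-335+.5)/k2-.5)
def quad(cs,z,f):
    P=np.array([w("top",*f(c),z)[:2] for c in cs]);print(P.round(4).tolist(),"c",P.mean(0).round(4),"len",[np.linalg.norm(P[i]-P[i-1]).round(4) for i in range(4)])
    for i in range(4):
        d=P[i]-P[i-1];print(np.degrees(np.arctan2(d[1],d[0])).round(1),end=' ')
    print()
quad([(60,143),(562,30),(592,180),(88,292)],.070,T)
for c in [(177,185),(322,138),(476,103)]:print("chip",w("top",*T(c),.078).round(4))
quad([(80,407),(133,407),(112,545),(58,540)],.085,B)
quad([(130,376),(203,385),(172,577),(100,572)],.028,B)
for u,v in[(172,156),(228,158),(261,286)]:print(w("top",u,v,.04).round(3))
s=manip.state();print(Ro.from_quat(s["ee_rot"]).as_matrix().round(3))
```

```text
[[0.5908, 0.0839], [0.6388, -0.109], [0.5805, -0.1208], [0.5334, 0.0714]] c [ 0.5859 -0.0186] len [np.float64(0.0588), np.float64(0.1987), np.float64(0.0595), np.float64(0.1979)]
12.3 -76.0 -168.6 103.8 
chip [0.5743 0.038  0.078 ]
chip [ 0.5935 -0.0169  0.078 ]
chip [ 0.6082 -0.0754  0.078 ]
[[0.483, 0.3578], [0.4835, 0.3344], [0.4235, 0.3397], [0.4251, 0.3635]] c [0.4538 0.3488] len [np.float64(0.0582), np.float64(0.0234), np.float64(0.0603), np.float64(0.0238)]
-5.6 -88.8 174.9 86.1 
[[0.5, 0.358], [0.4965, 0.3234], [0.4077, 0.3325], [0.4093, 0.366]] c [0.4534 0.345 ] len [np.float64(0.0911), np.float64(0.0347), np.float64(0.0893), np.float64(0.0336)]
-5.1 -95.7 174.2 87.4 
[0.684 0.395 0.04 ]
[0.681 0.248 0.04 ]
[0.357 0.149 0.04 ]
[[ 0.954  0.299 -0.001]
 [ 0.299 -0.954  0.001]
 [-0.    -0.001 -1.   ]]
```

The rows are not in the units I measure in: shifts go in shares of 0.6 m and turns go in shares of 2 rad. I convert before sending: 0.509 m / 0.6 = 0.8483, -0.333 m / 0.6 = -0.555, 0.396 rad / 2 = 0.198.

Request:
creep_tool:
  motion:
    - {"xyz": [0.8483, -0.555, 0], "jaw": 1}
    - {"xyz": [0.8483, -0.555, 0], "jaw": 1}
    - {"xyz": [0.8483, -0.555, 0], "rz": 0.1, "jaw": 1}
    - {"xyz": [0.8483, -0.555, 0], "rz": 0.198, "jaw": 1}
    - {"xyz": [0.8483, -0.555, 0], "rz": 0.198, "jaw": 1}
    - {"xyz": [0.8483, -0.555, 0], "rz": 0.198, "jaw": 1}
    - {"xyz": [0.8483, -0.555, 0], "rz": 0.198, "jaw": 1}
    - {"xyz": [0.8483, -0.555, 0], "rz": 0.198, "jaw": 1}
    - {"xyz": [0.8483, -0.555, 0], "rz": 0.198, "jaw": 1}
    - {"xyz": [0.8483, -0.555, 0], "rz": 0.198, "jaw": 1}

```text
time: 1.35
eef_pos: [0.5815, -0.148, 0.2451]
ee_rot: [0.999, -0.046, -0.0, -0.0]
force: [0.4, -1.2, -0.0]
finger_gap: 0.999
finger_force: 0.0
```

```bash
python3 -c "
from h import *
s=manip.state();print(s['joint_positions'].round(3),s['eef_pos']);print(Ro.from_quat(s['ee_rot']).as_matrix().round(4));print(tool(np.array([.4537,.3475,.15])-s['eef_pos']))"
```

```text
[ 0.449  0.254 -0.328  1.578  0.083  1.325 -1.552] [ 0.58150931 -0.1480127   0.24507116]
[[ 9.958e-01 -9.140e-02 -3.000e-04]
 [-9.140e-02 -9.958e-01  4.000e-04]
 [-3.000e-04 -3.000e-04 -1.000e+00]]
[-0.17251583 -0.48173069  0.09529119]
```

Converted, -0.4817 m / 0.6 = -0.8028, -0.1725 m / 0.6 = -0.2875.

Request:
creep_tool:
  motion:
    - {"xyz": [-0.2875, -0.8028, 0], "jaw": 1}
    - {"xyz": [-0.2875, -0.8028, 0], "jaw": 1}
    - {"xyz": [-0.2875, -0.8028, 0], "jaw": 1}
    - {"xyz": [-0.2875, -0.8028, 0], "jaw": 1}
    - {"xyz": [-0.2875, -0.8028, 0], "jaw": 1}
    - {"xyz": [-0.2875, -0.8028, 0], "jaw": 1}
    - {"xyz": [-0.2875, -0.8028, 0], "jaw": 1}
    - {"xyz": [-0.2875, -0.8028, 0.0833], "jaw": 1}
    - {"xyz": [-0.2875, -0.8028, 0.1583], "jaw": 1}
    - {"xyz": [-0.2875, -0.8028, 0.1583], "jaw": 1}

```text
time: 2.6
eef_pos: [0.4498, 0.3453, 0.1461]
ee_rot: [0.999, -0.044, -0.003, 0.002]
force: [-0.7, 0.5, 0.2]
finger_gap: 1.003
finger_force: 0.0
```

Run:
```python
from h import *
i=np.ascontiguousarray(manip.camera("top")[:,:,::-1]);j=np.ascontiguousarray(manip.camera("side")[:,:,::-1])
s=manip.state();print(s['joint_positions'].round(3),s['eef_pos'])
print(px("top",s['eef_pos']),px("side",s['eef_pos']),px("side",[.4537,.3475,0]))
cv2.imwrite("pics/g1.png",np.hstack([crop(i,130,190,230,290,4),crop(j,225,250,325,380,4)[:400]]))
```

```text
[-0.16   0.315 -0.672  1.753  0.212  1.149 -2.559] [0.45326653 0.34493695 0.150526  ]
[167.35779984 244.7546786 ] [269.6249569  280.97135396] [275.59469181 345.96544014]
```

View pics/g1.png

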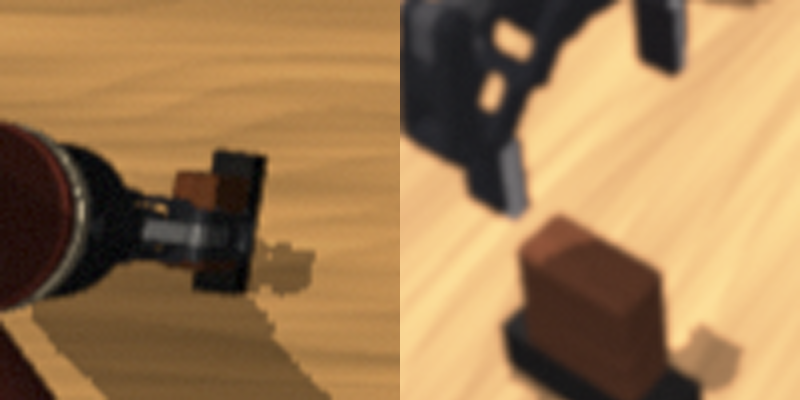

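The gripper is open above the scraper and the block sits between the fingers (side crop, block top centre at about (592,262)). Joint 7 is near its limit, so I'll flip the tool by half a turn.

Converted, -1.57 rad / 2 = -0.785.

Request:
creep_tool:
  motion:
    - {"rz": -0.094, "jaw": 1}
    - {"rz": -0.188, "jaw": 1}
    - {"rz": -0.282, "jaw": 1}
    - {"rz": -0.376, "jaw": 1}
    - {"rz": -0.47, "jaw": 1}
    - {"rz": -0.564, "jaw": 1}
    - {"rz": -0.658, "jaw": 1}
    - {"rz": -0.752, "jaw": 1}
    - {"rz": -0.785, "jaw": 1}
    - {"rz": -0.785, "jaw": 1}
  lines: "1,1"

```text
time: 3.95
```

Request:
creep_tool:
  motion:
    - {"rz": -0.094, "jaw": 1}
    - {"rz": -0.188, "jaw": 1}
    - {"rz": -0.282, "jaw": 1}
    - {"rz": -0.376, "jaw": 1}
    - {"rz": -0.47, "jaw": 1}
    - {"rz": -0.564, "jaw": 1}
    - {"rz": -0.658, "jaw": 1}
    - {"rz": -0.752, "jaw": 1}
    - {"rz": -0.785, "jaw": 1}
    - {"rz": -0.785, "jaw": 1}

```text
time: 5.2
eef_pos: [0.4541, 0.3448, 0.1511]
ee_rot: [0.049, 0.999, -0.0, 0.001]
force: [0.1, 1.1, -0.2]
finger_gap: 1.0
finger_force: 0.0
```

Run:
```python
from h import *
s=manip.state();print(s['joint_positions'].round(3),s['eef_pos'])
M=Ro.from_quat(s['ee_rot']).as_matrix();print(M.round(4),np.degrees(np.arctan2(M[1,1],M[0,1])))
print(px("side",[.4537,.3475,.085]),w("side",272,315.5,.085),tool(np.array([.4537,.3475,.058])-s['eef_pos']))
```

```text
[ 0.23   0.538 -1.236  1.737  0.535  1.257  0.337] [0.45407774 0.34480423 0.15114307]
[[-9.952e-01  9.740e-02  1.200e-03]
 [ 9.740e-02  9.952e-01 -1.000e-04]
 [-1.200e-03  0.000e+00 -1.000e+00]] 84.41057429541549
[271.76647745 311.81879224] [0.44884251 0.3536148  0.085     ] [0.00074918 0.00264575 0.09314226]
```

Converted, 0.093 m / 0.6 = 0.155, 0.085 m / 0.6 = 0.1417.

Request:
creep_tool:
  motion:
    - {"xyz": [0.0012, 0.0043, 0.05], "jaw": 1}
    - {"xyz": [0.0012, 0.0043, 0.1], "jaw": 1}
    - {"xyz": [0.0012, 0.0043, 0.1417], "jaw": 1}
    - {"xyz": [0.0012, 0.0043, 0.155], "jaw": 1}
    - {"xyz": [0.0012, 0.0043, 0.155], "jaw": 1}
    - {"xyz": [0.0012, 0.0043, 0.155], "jaw": 0}
    - {"xyz": [0.0012, 0.0043, 0.155], "jaw": 0}
    - {"xyz": [0.0012, 0.0043, 0.155], "jaw": 0}
    - {"xyz": [0.0012, 0.0043, 0.155], "jaw": 0}
    - {"xyz": [0.0012, 0.0043, 0.155], "jaw": 0}
  clamp_n: 50

```text
time: 6.45
eef_pos: [0.4528, 0.3479, 0.0574]
ee_rot: [0.047, 0.999, -0.0, 0.0]
force: [-0.6, -0.9, 0.5]
finger_gap: 0.322
finger_force: 54.3
```

Request:
creep_tool:
  motion:
    - {"jaw": 0}
    - {"jaw": 0}

```text
time: 6.7
eef_pos: [0.4528, 0.3479, 0.0574]
ee_rot: [0.047, 0.999, -0.0, 0.0]
force: [-0.3, -0.8, 2.1]
finger_gap: 0.318
finger_force: 54.3
```

```bash
python3 - <<'E'
from h import *
s=manip.state();print(s['joint_positions'].round(3),s['eef_pos'],Ro.from_quat(s['ee_rot']).as_matrix().round(4).tolist())
E
```

```text
[ 0.148  0.638 -1.136  1.817  0.645  1.116  0.26 ] [0.45277276 0.34792827 0.0574321 ] [[-0.9956, 0.0938, 0.0001], [0.0938, 0.9956, -0.0001], [-0.0001, -0.0001, -1.0]]
```

Converted, -0.13 m / 0.6 = -0.2167, -0.1 m / 0.6 = -0.1667.

```bash
python3 -c "
from h import *
s=manip.state();print(tool(np.array([.5598,.0882,.1874])-s['eef_pos']))"
```

```text
[-0.13093547 -0.24855236 -0.12993416]
```

Request:
creep_tool:
  motion:
    - {"xyz": [0, 0, -0.0833], "jaw": 0}
    - {"xyz": [0, 0, -0.1667], "jaw": 0}
    - {"xyz": [0, 0, -0.2167], "jaw": 0}
    - {"xyz": [0, 0, -0.2167], "jaw": 0}

```text
time: 7.2
eef_pos: [0.4532, 0.3489, 0.1893]
ee_rot: [0.047, 0.999, 0.001, 0.002]
force: [-0.6, -0.5, -2.3]
finger_gap: 0.322
finger_force: 54.0
```

Request:
creep_tool:
  motion:
    - {"xyz": [-0.2183, -0.415, 0], "jaw": 0}
    - {"xyz": [-0.2183, -0.415, 0], "rz": -0.075, "jaw": 0}
    - {"xyz": [-0.2183, -0.415, 0], "rz": -0.1675, "jaw": 0}
    - {"xyz": [-0.2183, -0.415, 0], "rz": -0.1675, "jaw": 0}
    - {"xyz": [-0.2183, -0.415, 0], "rz": -0.1675, "jaw": 0}
    - {"xyz": [-0.2183, -0.415, 0], "rz": -0.1675, "jaw": 0}
    - {"xyz": [-0.2183, -0.415, 0], "rz": -0.1675, "jaw": 0}

```text
time: 8.07
eef_pos: [0.559, 0.0883, 0.1863]
ee_rot: [-0.121, 0.993, 0.0, -0.001]
force: [0.5, 0.5, -2.2]
finger_gap: 0.319
finger_force: 53.9
```

Run:
```python
from h import *
s=manip.state();M=Ro.from_quat(s['ee_rot']).as_matrix();print(s['joint_positions'].round(3),s['eef_pos'],M.round(4),np.degrees(np.arctan2(M[1,1],M[0,1])));print(tool(np.array([.5598,.0882,.1294])-s['eef_pos']))
```

```text
[ 0.741  0.481 -1.243  1.706  0.471  1.302  1.214] [0.55895771 0.08832848 0.18629964] [[-9.709e-01 -2.394e-01 -1.600e-03]
 [-2.394e-01  9.709e-01  5.000e-04]
 [ 1.400e-03  9.000e-04 -1.000e+00]] 103.84884064317288
[-0.00086945 -0.00037767  0.05689812]
```

Converted, 0.0565 m / 0.6 = 0.0942, 0.05 m / 0.6 = 0.0833.

Request:
creep_tool:
  motion:
    - {"xyz": [0, 0, 0.05], "jaw": 0}
    - {"xyz": [0, 0, 0.0833], "jaw": 0}
    - {"xyz": [0, 0, 0.0942], "jaw": 0}
    - {"xyz": [0, 0, 0.0942], "jaw": 0}
    - {"xyz": [0, 0, 0.0942], "jaw": 0}

```text
time: 8.7
eef_pos: [0.5602, 0.0882, 0.1316]
ee_rot: [-0.12, 0.993, 0.0, 0.001]
force: [0.6, -0.2, -1.4]
finger_gap: 0.32
finger_force: 54.0
```

```bash
python3 -c "
from h import *
s=manip.state();M=Ro.from_quat(s['ee_rot']).as_matrix();print(s['joint_positions'].round(3),s['eef_pos'].round(4),M[:,2].round(4))"
```

```text
[ 0.702  0.533 -1.194  1.765  0.529  1.212  1.172] [0.5602 0.0882 0.1316] [ 1.e-03  2.e-04 -1.e+00]
```

Converted, -0.12 m / 0.6 = -0.2, -0.11 m / 0.6 = -0.1833.

Request:
creep_tool:
  motion:
    - {"xyz": [0, 0, 0.0033], "jaw": 0}
    - {"xyz": [0, 0, 0.0033], "jaw": 0}
    - {"xyz": [0, -0.025, 0.0033], "jaw": 0}
    - {"xyz": [0, -0.0583, 0.0033], "jaw": 0}
    - {"xyz": [0, -0.0917, 0.0033], "jaw": 0}
    - {"xyz": [0, -0.125, 0.0033], "jaw": 0}
    - {"xyz": [0, -0.1583, 0.0033], "jaw": 0}
    - {"xyz": [0, -0.1833, 0.0033], "jaw": 0}
    - {"xyz": [0, -0.2, 0.0033], "jaw": 0}
    - {"xyz": [0, -0.2, 0.0033], "jaw": 0}

```text
time: 9.95
eef_pos: [0.5885, -0.0293, 0.1287]
ee_rot: [-0.12, 0.993, 0.0, -0.0]
force: [-0.6, -0.2, -1.3]
finger_gap: 0.32
finger_force: 54.0
```

Run:
```python
from h import *
s=manip.state();M=Ro.from_quat(s['ee_rot']).as_matrix();print(s['joint_positions'].round(3),s['eef_pos'].round(4),M[:,2].round(4))
print(tool(np.array([.5859,-.0186,0])-s['eef_pos']))
i=np.ascontiguousarray(manip.camera("top")[:,:,::-1]);j=np.ascontiguousarray(manip.camera("side")[:,:,::-1])
cv2.imwrite("pics/g2.png",np.hstack([crop(i,270,150,400,250,3),crop(j,265,160,375,260,3)]))
```

```text
[ 0.858  0.575 -1.163  1.714  0.558  1.231  1.369] [ 0.5885 -0.0293  0.1287] [-1.e-04  2.e-04 -1.e+00]
[-4.13116641e-06  1.10021858e-02  1.28726631e-01]
```

View pics/g2.png

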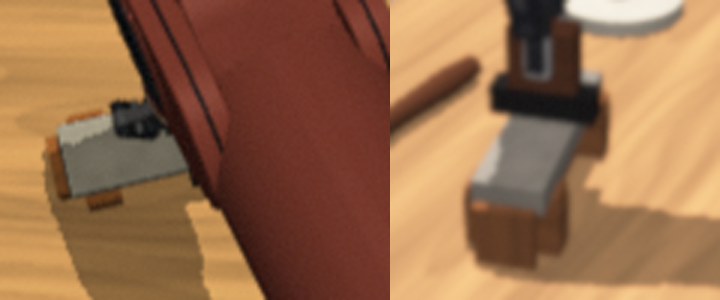

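The stone is clear behind the block and its edge rides about 1 mm above the surface (side crop, foot at about (545,98)). I'll carry on over the far end.

Converted, -0.125 m / 0.6 = -0.2083, -0.115 m / 0.6 = -0.1917.

Request:
creep_tool:
  motion:
    - {"xyz": [0, -0.025, 0], "jaw": 0}
    - {"xyz": [0, -0.0583, 0], "jaw": 0}
    - {"xyz": [0, -0.0917, 0], "jaw": 0}
    - {"xyz": [0, -0.125, 0], "jaw": 0}
    - {"xyz": [0, -0.1583, 0], "jaw": 0}
    - {"xyz": [0, -0.1917, 0], "jaw": 0}
    - {"xyz": [0, -0.2083, 0], "jaw": 0}
    - {"xyz": [0, -0.2083, 0], "jaw": 0}

```text
time: 11.05
eef_pos: [0.6184, -0.1508, 0.1287]
ee_rot: [-0.12, 0.993, 0.0, -0.0]
force: [-0.9, 0.4, -1.9]
finger_gap: 0.325
finger_force: 53.9
```

Request:
creep_tool:
  motion:
    - {"xyz": [0, 0, -0.0667], "jaw": 0}
    - {"xyz": [0, 0.0833, -0.1333], "jaw": 0}
    - {"xyz": [0, 0.1833, -0.1667], "jaw": 0}
    - {"xyz": [0, 0.2833, -0.1667], "jaw": 0}
    - {"xyz": [0, 0.3833, -0.1667], "jaw": 0}
    - {"xyz": [0, 0.4833, -0.1667], "jaw": 0}
    - {"xyz": [0, 0.4833, -0.1667], "jaw": 0}
    - {"xyz": [0, 0.4833, -0.1667], "jaw": 0}

```text
time: 12.05
eef_pos: [0.5486, 0.132, 0.2288]
ee_rot: [-0.121, 0.993, -0.0, 0.0]
force: [1.2, -0.2, -1.4]
finger_gap: 0.322
finger_force: 54.0
```

```bash
python3 - <<'E'
from h import *
s=manip.state();M=Ro.from_quat(s['ee_rot']).as_matrix();print(s['joint_positions'].round(3),s['eef_pos'].round(4),M[:,2].round(4))
i=np.ascontiguousarray(manip.camera("top")[:,:,::-1]);j=np.ascontiguousarray(manip.camera("side")[:,:,::-1])
cv2.imwrite("pics/g3.png",np.hstack([crop(i,270,150,400,250,3),crop(j,265,160,375,260,3)]))
E
```

```text
[ 0.667  0.416 -1.233  1.657  0.401  1.358  1.187] [0.5486 0.132  0.2288] [ 1.e-04 -7.e-04 -1.e+00]
```

View pics/g3.png

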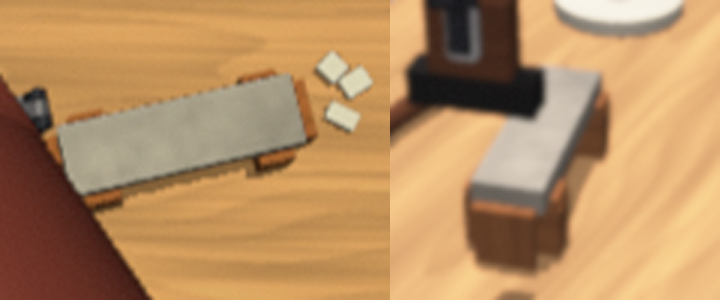

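All three chips lie on the bench past the far end (top crop (331,67), (355,82), (342,116)), and the stone is clean and seated. Next I'll put the block down.

```bash
python3 -c "
from h import *
print(tool(np.array([.47,.27,.0634])-manip.state()['eef_pos']))"
```

```text
[0.04379724 0.15454874 0.16518272]
```

Converted, 0.165 m / 0.6 = 0.275, 0.16 m / 0.6 = 0.2667.

Request:
creep_tool:
  motion:
    - {"xyz": [0.0733, 0.2583, 0], "jaw": 0}
    - {"xyz": [0.0733, 0.2583, 0], "jaw": 0}
    - {"xyz": [0.0733, 0.2583, 0.05], "jaw": 0}
    - {"xyz": [0.0733, 0.2583, 0.1167], "jaw": 0}
    - {"xyz": [0.0733, 0.2583, 0.1833], "jaw": 0}
    - {"xyz": [0.0733, 0.2583, 0.2417], "jaw": 0}
    - {"xyz": [0.0733, 0.2583, 0.2667], "jaw": 0}
    - {"xyz": [0.0733, 0.2583, 0.275], "jaw": 0}
    - {"xyz": [0.0733, 0.2583, 0.275], "jaw": 0}
    - {"xyz": [0.0733, 0.2583, 0.275], "jaw": 0}

```text
time: 13.4
eef_pos: [0.47, 0.2719, 0.065]
ee_rot: [-0.12, 0.993, 0.0, 0.001]
force: [0.4, -0.4, -1.0]
finger_gap: 0.32
finger_force: 54.0
```

Request:
creep_tool:
  motion:
    - {"jaw": 0}
    - {"jaw": 0}
  lines: "2,2"

```text
eef_pos: [0.4695, 0.2716, 0.0642]
```

```bash
python3 -c "
from h import *
s=manip.state();M=Ro.from_quat(s['ee_rot']).as_matrix();print(s['joint_positions'].round(3),s['eef_pos'].round(4),M[:,2].round(4))"
```

```text
[ 0.286  0.53  -1.092  1.882  0.54   1.063  0.784] [0.4695 0.2716 0.0642] [ 6.e-04  1.e-04 -1.e+00]
```

Converted, 0.0068 m / 0.6 = 0.0113, 0.0065 m / 0.6 = 0.0108.

Request:
creep_tool:
  motion:
    - {"xyz": [0, 0, 0.005], "jaw": 0}
    - {"xyz": [0, 0, 0.0108], "jaw": 0}
    - {"xyz": [0, 0, 0.0113], "jaw": 0}
    - {"xyz": [0, 0, 0.0113], "jaw": 0}
    - {"xyz": [0, 0, 0.0113], "jaw": 0.9}
    - {"xyz": [0, 0, 0.0113], "jaw": 0.9}
    - {"xyz": [0, 0, 0.0113], "jaw": 0.9}
    - {"xyz": [0, 0, 0.0113], "jaw": 1}
    - {"xyz": [0, 0, 0.0113], "jaw": 1}
    - {"xyz": [0, 0, 0.0113], "jaw": 1}

```text
time: 14.9
eef_pos: [0.4693, 0.2715, 0.057]
ee_rot: [-0.12, 0.993, 0.0, -0.0]
force: [-0.3, -0.5, -0.9]
finger_gap: 0.999
finger_force: 0.0
```

Request:
creep_tool:
  motion:
    - {"xyz": [0, 0, -0.1], "jaw": 1}
    - {"xyz": [0, 0, -0.2], "jaw": 1}
    - {"xyz": [0, 0, -0.3], "jaw": 1}
    - {"xyz": [0, 0, -0.3], "jaw": 1}
    - {"xyz": [0, 0, -0.3], "jaw": 1}

```text
time: 15.52
eef_pos: [0.4692, 0.2711, 0.2367]
ee_rot: [-0.12, 0.993, -0.0, 0.0]
force: [0.4, -0.4, -0.3]
finger_gap: 1.002
finger_force: 0.0
```

```bash
python3 - <<'E'
from h import *
s=manip.state();M=Ro.from_quat(s['ee_rot']).as_matrix();print(s['joint_positions'].round(3),s['eef_pos'].round(4),M[:,2].round(4))
print(tool(np.array([.5859,-.0186,.2442])-s['eef_pos']), tool(np.array([.5859,-.0186,.056])-s['eef_pos']))
E
```

```text
[ 0.427  0.336 -1.233  1.697  0.326  1.342  0.948] [0.4692 0.2711 0.2367] [ 2.e-04 -7.e-04 -1.e+00]
[-0.04420592 -0.30918407 -0.00726925] [-0.04419773 -0.30904772  0.1809307 ]
```

Converted, -0.309 m / 0.6 = -0.515, -0.044 m / 0.6 = -0.0733, 1.571 rad / 2 = 0.7855.

Request:
creep_tool:
  motion:
    - {"xyz": [-0.0733, -0.515, 0], "rz": 0.09, "jaw": 1}
    - {"xyz": [-0.0733, -0.515, 0], "rz": 0.18, "jaw": 1}
    - {"xyz": [-0.0733, -0.515, 0], "rz": 0.27, "jaw": 1}
    - {"xyz": [-0.0733, -0.515, 0], "rz": 0.36, "jaw": 1}
    - {"xyz": [-0.0733, -0.515, 0], "rz": 0.45, "jaw": 1}
    - {"xyz": [-0.0733, -0.515, 0], "rz": 0.54, "jaw": 1}
    - {"xyz": [-0.0733, -0.515, 0], "rz": 0.63, "jaw": 1}
    - {"xyz": [-0.0733, -0.515, 0], "rz": 0.72, "jaw": 1}
    - {"xyz": [-0.0733, -0.515, 0], "rz": 0.7855, "jaw": 1}
    - {"xyz": [-0.0733, -0.515, 0], "rz": 0.7855, "jaw": 1}

```text
time: 16.77
eef_pos: [0.5851, -0.018, 0.2354]
ee_rot: [0.617, 0.787, -0.001, -0.001]
force: [0.4, 0.6, -0.4]
finger_gap: 1.001
finger_force: 0.0
```

Request:
creep_tool:
  motion:
    - {"xyz": [0, 0, 0.0833], "jaw": 1}
    - {"xyz": [0, 0, 0.1333], "jaw": 1}
    - {"xyz": [0, 0, 0.1333], "jaw": 1}
    - {"xyz": [0, 0, 0.1333], "jaw": 1}
  lines: "2,2"

```text
eef_pos: [0.5863, -0.0178, 0.1579]
```

```bash
python3 - <<'E'
from h import *
i=np.ascontiguousarray(manip.camera("top")[:,:,::-1]);j=np.ascontiguousarray(manip.camera("side")[:,:,::-1])
s=manip.state();M=Ro.from_quat(s['ee_rot']).as_matrix();print(s['joint_positions'].round(3),s['eef_pos'].round(4),M[:,2].round(4),np.degrees(np.arctan2(M[1,1],M[0,1])))
print(tool(np.array([.5859,-.0186,.050])-s['eef_pos']))
cv2.imwrite("pics/g4.png",np.hstack([crop(i,190,140,380,290,2),crop(j,230,160,430,360,2)[:300]]))
E
```

```text
[ 0.62   0.378 -0.815  1.7    0.294  1.189 -0.029] [ 0.5866 -0.0179  0.1585] [ 0.002 -0.    -1.   ] 13.854584570347274
[-0.00048994 -0.0011025   0.10850729]
```

View pics/g4.png

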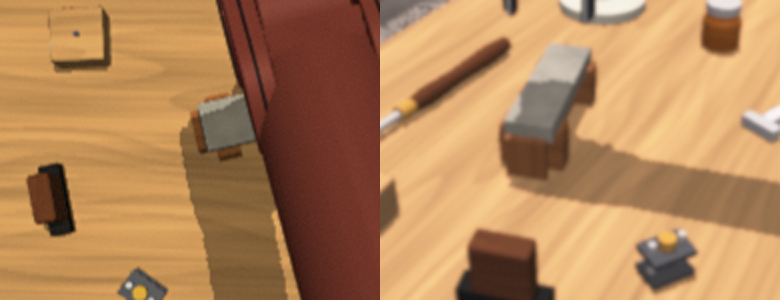

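The block stands upright (crop (50,200)) and the stone is clear and seated. Now I'll descend and grip the stone.

Converted, 0.108 m / 0.6 = 0.18, 0.1 m / 0.6 = 0.1667.

Request:
creep_tool:
  motion:
    - {"xyz": [-0.0008, -0.0018, 0.05], "jaw": 1}
    - {"xyz": [-0.0008, -0.0018, 0.1], "jaw": 1}
    - {"xyz": [-0.0008, -0.0018, 0.1417], "jaw": 1}
    - {"xyz": [-0.0008, -0.0018, 0.1667], "jaw": 1}
    - {"xyz": [-0.0008, -0.0018, 0.18], "jaw": 1}
    - {"xyz": [-0.0008, -0.0018, 0.18], "jaw": 1}
    - {"xyz": [-0.0008, -0.0018, 0.18], "jaw": 1}
    - {"xyz": [-0.0008, -0.0018, 0.18], "jaw": 0}
    - {"xyz": [-0.0008, -0.0018, 0.18], "jaw": 0}
    - {"xyz": [-0.0008, -0.0018, 0.18], "jaw": 0}
  clamp_n: 90

```text
time: 18.62
eef_pos: [0.5855, -0.0187, 0.0501]
ee_rot: [0.617, 0.787, 0.0, 0.001]
force: [-1.6, 0.4, 5.8]
finger_gap: 0.685
finger_force: 98.9
```

Request:
creep_tool:
  motion:
    - {"jaw": 0}
    - {"jaw": 0}
    - {"jaw": 0}
    - {"jaw": 0}
    - {"xyz": [0, 0, -0.0083], "jaw": 0}
    - {"xyz": [0, 0, -0.025], "jaw": 0}
    - {"xyz": [0, 0, -0.025], "jaw": 0}

```text
time: 19.5
eef_pos: [0.5852, -0.0188, 0.0648]
ee_rot: [0.617, 0.787, 0.0, 0.0]
force: [-0.3, -0.2, -6.2]
finger_gap: 0.69
finger_force: 97.6
```

Run:
```python
from h import *
i=np.ascontiguousarray(manip.camera("top")[:,:,::-1]);j=np.ascontiguousarray(manip.camera("side")[:,:,::-1])
s=manip.state();M=Ro.from_quat(s['ee_rot']).as_matrix();print(s['joint_positions'].round(3),s['eef_pos'].round(4),M[:,2].round(4))
cv2.imwrite("pics/g5.png",crop(j,265,140,375,250,5))
```

```text
[ 0.577  0.48  -0.768  1.788  0.384  1.029 -0.096] [ 0.5847 -0.0189  0.064 ] [-0.e+00 -1.e-04 -1.e+00]
```

View pics/g5.png

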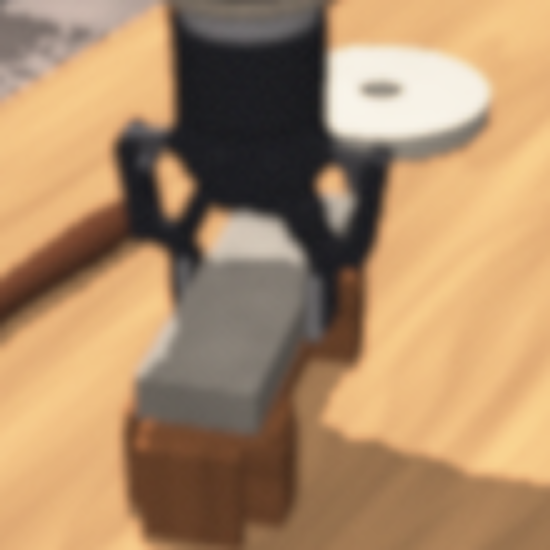

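The stone is gripped across its width, level, and has come up out of the holder (near end at about (200,400)). The tool carries about 6 N. I'll lift the rest of the way.

Converted, -0.086 m / 0.6 = -0.1433, -0.085 m / 0.6 = -0.1417.

Request:
creep_tool:
  motion:
    - {"xyz": [0, 0, -0.0333], "jaw": 0}
    - {"xyz": [0, 0, -0.075], "jaw": 0}
    - {"xyz": [0, 0, -0.1083], "jaw": 0}
    - {"xyz": [0, 0, -0.1333], "jaw": 0}
    - {"xyz": [0, 0, -0.1417], "jaw": 0}
    - {"xyz": [0, 0, -0.1433], "jaw": 0}
    - {"xyz": [0, 0, -0.1433], "jaw": 0}
    - {"xyz": [0, 0, -0.1433], "jaw": 0}
    - {"xyz": [0, 0, -0.1433], "jaw": 0}
    - {"xyz": [0, 0, -0.1433], "jaw": 0}

```text
time: 20.85
eef_pos: [0.5848, -0.0187, 0.1498]
ee_rot: [0.617, 0.787, -0.0, -0.0]
force: [0.8, 0.3, -5.3]
finger_gap: 0.686
finger_force: 98.7
```

Request:
creep_tool:
  motion:
    - {"jaw": 0}
    - {"jaw": 0}
    - {"jaw": 0}
    - {"jaw": 0}
    - {"jaw": 0}
    - {"jaw": 0}
    - {"jaw": 0}
    - {"jaw": 0}

```text
time: 21.85
eef_pos: [0.5848, -0.0188, 0.15]
ee_rot: [0.617, 0.787, 0.0, -0.0]
force: [-0.3, -0.9, -5.6]
finger_gap: 0.692
finger_force: 98.7
```

Run:
```python
from h import *
j=np.ascontiguousarray(manip.camera("side")[:,:,::-1])
s=manip.state();M=Ro.from_quat(s['ee_rot']).as_matrix();print(s['joint_positions'].round(3),s['joint_velocities'].round(4),s['eef_pos'].round(4),M[:,2].round(4))
cv2.imwrite("pics/g6.png",crop(j,225,100,425,370,2))
```

```text
[ 0.62   0.384 -0.814  1.712  0.3    1.175 -0.033] [ 0.0005  0.0008 -0.0018  0.002  -0.0004  0.0013 -0.0013] [ 0.5848 -0.0188  0.15  ] [ 0.e+00  1.e-04 -1.e+00]
```

View pics/g6.png

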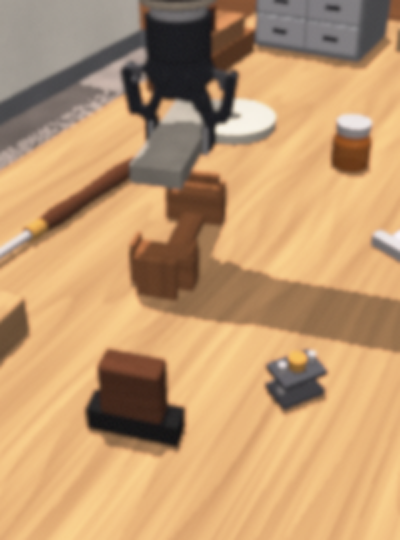

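The stone hangs level above the empty holder (at about (170,150)), and the block stands upright at (135,395). I'm handing in.

```bash
python3 -c "
from plant import manip
print(manip.sign_off())"
```

```text
the job is handed in; nothing more can be done
None
```

I handed the job in at about 22 s: the scraper block swept all three chips onto the bench, the block stands upright and let go, and the gripper holds the stone level and still about 10 cm above its seat; the hand-in returned no verdict.

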